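# Log a two-tag reagent canister in at the sprung reader

## Robot

A 7-joint arm with a two-finger parallel gripper is mounted at the origin on the work surface. World frame = base frame: x ahead of the robot, y to its left, z up, the work surface at z = 0. Lengths are in m, angles in rad, forces in N, time in s.
With the tool pointing down it reaches from about 0.425 to 0.875 m from the base axis. Payload 4.7 kg.
Tool frame: the origin (TCP) lies on the centre line of the jaws, within the pads' length; the fingertips stand ahead of it and the grasp point (between the pads) lies 2 mm behind it (nose_length is the z of the fingertips in the tool frame, in m); z points along the fingers, y is the line along which they close (so a half turn about z gives the same grasp; the last joint's range is limited). The gripper opens to 87 mm and grips with 3 to 60 N. Pads are 19 mm wide; open, the fingers measure 117 mm over their backs; the gripper's body (75 mm by 190 mm) begins 51 mm behind the grasp point.
Start: joints at [1.33, 0.321, -0.07, 1.45, 0.023, 1.371, -0.057], TCP at [0.164, -0.629, 0.24] pointing down, gripper open.
Joint ranges: [-2.86, 2.86], [-0.3, 2.09], [-1.38, 1.24], [0.06, 2.45], [-1.56, 4.7], [0.09, 2.05], [-2.69, 2.69]. Speed limits (rad/s): [2.57, 2.57, 3.14, 3.14, 3.14, 3.14, 3.14].

## Interface

Orientations are given as a rotation vector (axis times angle).
In Python, from bench import * gives the robot as it stands.
- The arm moves only by the tool send_rows, never from a script. Its arguments are lists of equal length, an entry for each row: "xyz": the shift along the tool's x, y, z in mm, a list of three; "dr": the turn, a rotation vector about the tool's x, y, z in rad, a list of three. A call has exactly 10 rows; each row is the pose to reach, as a shift and turn from the pose commanded when the call began, along the tool's axes at that moment; what a row does not reach only later rows make up. A row lasts 1/12 s, in which the tool goes at most 41.7 mm and 7.16 degrees, less where a joint would pass 70% of its speed; a pose out of reach is approached as far as the arm can. A call with a gripper value outside its range is refused whole. "jaw" is the finger opening in mm, from 0 to 87, set as the call begins (left out, the last holds). The fingers move at their own pace and stop on an object; "grip_force" is the grip in N (left out, the last holds). Time passes only in rows, so rows that repeat a pose let the fingers close, or fill a call up. It gives the time, the measured TCP pose, the force, the opening and the grip force at its end, in the units of the state.
- get_state(): the state, without advancing time (a new reading comes with each control period).
- get_image(name): name is "side" or "top" or "wrist"; returns the picture (400x640x3 uint8, red, green, blue); there is no depth.
- calibration(name): a dict with "vfov" (degrees; the focal length in pixels is half the picture's height over the tangent of half this angle, whatever the lens; pixels are square), "cx", "cy" (the principal point, pixels), "rvec" (rotation vector, rad) and "tvec" (3), from world to camera coordinates, as OpenCV has them; the wrist camera has in their place "hand_eye" (4x4, takes a point from camera to tool coordinates, whose origin is the TCP and whose axes are the flange's). Camera axes: x right, y down, z forward; pixel columns grow to the right and rows downward; lengths in m; the calibration is good to about 2 mm. A picture is of the moment at which its call begins: read the wrist's pose just before it. calibration takes no time and is no camera call.
- close_job(): hands the job in; it is judged then, once.
The state is a dict: "time": time; "joint_positions": joint angles; "qd": joint speeds; "joint_torque": joint torques, N m; "position": TCP position; "tool_rot": TCP orientation; "ft_force": force on the tool from outside, world axes, zero at the start; "torque": the same for the moment, N m; "grip_width": opening from 0.0 (shut) to 1.0 (fully open); "grip_force": force on a finger pad.
Only numpy, scipy, OpenCV 4.12 (cv2) and the standard library are available. Lean on these libraries where they do the work, as an engineer would, in place of code of your own. Each camera call takes 0.05 s, during which the arm holds its last target. There are 200 camera calls.

## Task

Log in the white reagent canister: hold it upright, press its green tag squarely and centrally against the reader's sprung plate until the plate has gone in about 12 mm, and keep it there for a second. Draw it back and stand it on the bench, let go, take it again by the other pair of sides (so that the fingers do not cover the blue tag), turn it, and press and hold the blue tag against the plate in the same way; finally stand it, gently, in the middle of the yellow-edged grey pad and let go. Never drive the plate to its stop, touch the reader with the fingers, drop or tip the canister, or disturb the bottle, the jar or the screwdriver.

Things in the scene. Friction and masses are not known exactly. Their poses are not given: they have to be found in the camera images.
- canister: loose white reagent canister, about 0.35 kg: upright block 56 x 56 mm, 110 mm tall, plus a round grey cap 38 mm across, 10 mm high. Origin at the centre of its underside, z up. Green tag on its +x side, blue tag on its +y side, with strips of those colours along the top edges; other sides bare. Starts standing on the robot's left or right, green within 45 degrees of world +x
- canister_center (a point): centre of the canister's square body, 55 mm above its underside; same axes
- green_face (a point): centre of the green tag, 28 mm out from the canister's axis in its +x, 55 mm above its underside; same axes as the canister
- blue_face (a point): centre of the blue tag, 28 mm out from the canister's axis in its +y, 55 mm above its underside; same axes as the canister
- reader: the tag reader, fixed to the bench ahead of the robot: a white housing 90 mm deep, 110 mm wide and 95 mm tall with a slate-blue stripe, and before it, on two rods, an upright sprung aluminium plate that looks towards the robot. Origin under the housing's centre; x points away from the robot, the way the plate is pressed in; z up
- plate_face (a point): centre of the sprung plate's front face (it moves with the plate), 54 mm above the bench and, at rest, 78 mm before the reader's origin; same axes as the reader, so its x is the inward normal. The plate is 80 mm wide, 8 mm thick, and reaches from 8 to 100 mm above the bench; nothing lies on the bench under or before it
- plate (a joint): travel of the sprung plate in m: 0 at rest, growing as it is pressed in along the reader's x; stop at 0.022. The spring needs about 2 N to start and 0.25 N more per mm (5 N at 12 mm); it comes back when let go
- pad_top (a point): centre of the top of the load pad: a fixed grey square 120 x 120 mm, 5 mm thick, with a yellow border, on the other side of the bench from the canister
- bottle: bystander: upright white bottle, 60 mm across, 150 mm tall, blue cap; origin under its centre
- jar: bystander: upright amber glass jar, 64 mm across, 80 mm tall; origin under its centre
- screwdriver: bystander: screwdriver with a yellow handle lying on the bench to the right of the reader, pointing away from the robot, less than 40 mm high and about 200 mm long; origin under its middle
There are look-alikes about, which are no part of the job. What is meant by the reader is not pink, and is the smaller of those in its own colour.

How it is judged:
By the outcome, as a careful person would: the job done as asked, in the order asked, and still so for the second after the job is handed in, with the robot touching nothing.
It also fails if it takes over 64 s, if anything falls off the work surface, if the arm or the gripper's body presses on something with over 40 N, if the wrist force passes 120 N, or if a joint passes its speed limit or range.

## Working session

There is one attempt and no reset: what is moved stays moved. The work goes in short steps, Python scripts to look and compute and a tool call to move; the robot and the scene stay as the last step left them, time stands still between calls to the robot, and variables do not carry over. Pictures are saved under pics/ and viewed, at most 10 in all, crops included, and the job is handed in when it is done.

Besides the shell and the picture viewer there is one more tool, called after "Request:" by a JSON object that holds its "name" and its "arguments", one argument or row to a line. send_rows: Moves the arm, as the interface text tells. Its arguments: {"type":"object","properties":{"xyz":{"type":"array"},"dr":{"type":"array"},"jaw":{"type":"number"},"grip_force":{"type":"number"}},"required":["xyz","dr"]}

```bash
ls; mkdir -p pics; python3 - <<'E'
from bench import *
import cv2
s=get_state()
print(s)
for n in ("top","side"):
    im=get_image(n); cv2.imwrite(f"pics/{n}0.png",im[...,::-1]); print(n,calibration(n))
print(calibration("wrist"))
try: print(nose_length)
except Exception as e: print(e)
E
```

```text
pics
{'time': 0.0, 'joint_positions': array([ 1.33006948,  0.32180094, -0.07006357,  1.45168655,  0.0225948 ,
        1.37078714, -0.0568816 ]), 'qd': array([ 0.00047129, -0.0001087 ,  0.00037711, -0.00066026,  0.00021662,
       -0.00068296,  0.00043588]), 'joint_torque': array([ 1.04120318e-03, -4.91292572e+01, -4.03748788e-01, -3.12524307e+01,
       -6.40340103e-02,  4.37241001e-02,  1.74054326e-04]), 'position': array([ 0.16366077, -0.62851782,  0.23846984]), 'tool_rot': array([-3.11427129e+00, -3.99005724e-01,  5.34011414e-04]), 'ft_force': array([-0.04016192, -0.4408432 , -0.42376188]), 'torque': array([ 0.00244459, -0.04426425, -0.04031136]), 'grip_force': 0.0, 'grip_width': 1.000723581336141}
top {'vfov': 50.86107684348895, 'cx': 310.6856987074838, 'cy': 201.42941179029205, 'rvec': array([ 2.00952634, -2.21222796,  0.24188477]), 'tvec': array([0.10981876, 0.63076892, 0.9778014 ])}
side {'vfov': 57.40012729769573, 'cx': 321.7280543617427, 'cy': 194.19037310757392, 'rvec': array([ 2.184749  , -0.24821125,  0.09588059]), 'tvec': array([-0.61563961,  0.17551083,  0.80591074])}
{'vfov': 67.21280919178291, 'cx': 322.8952311225988, 'cy': 199.73935681649237, 'hand_eye': array([[ 3.61506528e-04, -9.62144579e-01, -2.72539315e-01,
         7.49691906e-02],
       [ 9.99999059e-01,  7.08401275e-04, -1.17442967e-03,
        -8.80368859e-04],
       [ 1.32303834e-03, -2.72538634e-01,  9.62143930e-01,
        -1.44161800e-01],
       [ 0.00000000e+00,  0.00000000e+00,  0.00000000e+00,
         1.00000000e+00]])}
0.017
```

View pics/top0.png

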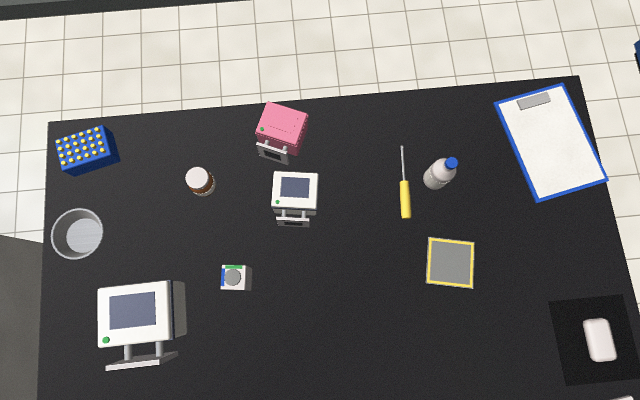

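View pics/side0.png

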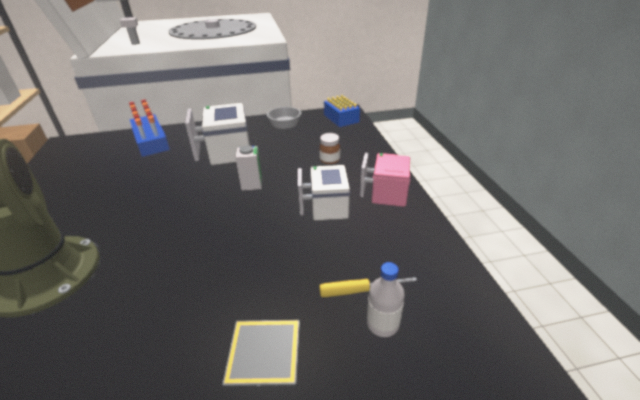

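Top picture: the candidates for the reader are the large white one (135,315), the small white one (295,190) and the pink one (282,130). I choose the small white one at (295,190). The canister is at (236,277), with green away from the robot and blue to its left. The pad is at (450,263), jar (200,181), bottle (440,172) and screwdriver (405,190). One close crop to check.

```bash
cat > h.py <<'E'
import numpy as np, cv2
from bench import *
from scipy.spatial.transform import Rotation as R
def cam(n, st=None):
    c=calibration(n); f=200/np.tan(np.radians(c["vfov"]/2))
    if n=="wrist":
        H=np.array(c["hand_eye"]); T=np.eye(4); T[:3,:3]=R.from_rotvec(st["tool_rot"]).as_matrix(); T[:3,3]=st["position"]
        M=np.linalg.inv(T@H); Rm,t=M[:3,:3],M[:3,3]
    else: Rm=R.from_rotvec(c["rvec"]).as_matrix(); t=np.array(c["tvec"])
    K=np.array([[f,0,c["cx"]],[0,f,c["cy"]],[0,0,1]]); return K,Rm,t
def unproj(n,px,z,st=None):
    K,Rm,t=cam(n,st); px=np.atleast_2d(px).astype(float)
    d=(np.linalg.inv(K)@np.c_[px,np.ones(len(px))].T).T@Rm; o=-Rm.T@t
    return o+d*((z-o[2])/d[:,2])[:,None]
def proj(n,P,st=None):
    K,Rm,t=cam(n,st); p=(K@(Rm@np.atleast_2d(P).T+t[:,None])).T; return p[:,:2]/p[:,2:]
E
python3 - <<'E'
from h import *
im=cv2.imread("pics/top0.png")
cv2.imwrite("pics/crop0.png",cv2.resize(im[158:302,205:335],None,fx=4,fy=4,interpolation=cv2.INTER_CUBIC))
for k,p,z in [("can",(233,277),.12),("reader",(295,190),.095),("pad",(451,263),.005),("jar",(199,175),.08),("bottlecap",(452,162),.15),("screw",(406,200),.02),("big",(132,312),.1),("screwtail",(406,217),.02)]: print(k,unproj("top",p,z).round(3))
E
```

```text
can [[0.469 0.243 0.12 ]]
reader [[0.665 0.085 0.095]]
pad [[ 0.457 -0.295  0.005]]
jar [[0.729 0.32  0.08 ]]
bottlecap [[ 0.683 -0.287  0.15 ]]
screw [[ 0.629 -0.2    0.02 ]]
big [[0.414 0.479 0.1  ]]
screwtail [[ 0.584 -0.193  0.02 ]]
```

View pics/crop0.png

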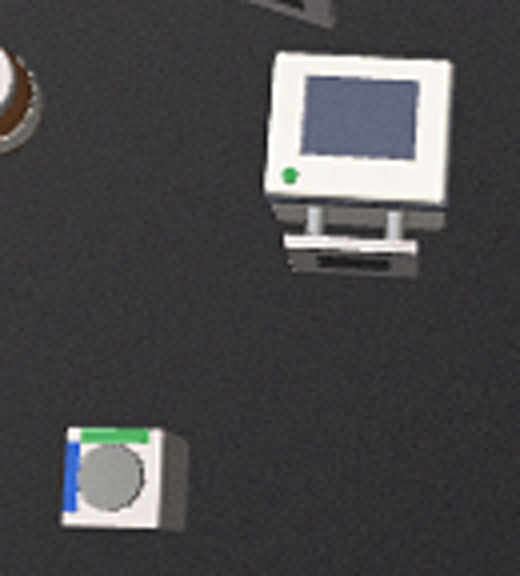

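The crop confirms the small white reader (slate stripe, plate towards the robot). The canister has green on the far edge (115,436 in the crop) and blue on the left edge (70,477).

```bash
python3 - <<'E'
from h import *
def C(L): return (np.array(L)+.5)/4-.5+[205,158]
def rep(n,P,pairs): print(n,P[:,:2].round(4).tolist(),"c",P.mean(0).round(4),[round(float(np.degrees(np.arctan2(*(P[b]-P[a])[[1,0]]))),1) for a,b in pairs],[round(float(np.linalg.norm(P[b]-P[a])),4) for a,b in pairs])
# TL TR BR BL
rep("can",unproj("top",C([(68,428),(163,430),(160,527),(62,524)]),.11),[(1,0),(2,3),(3,0),(2,1)])
rep("read",unproj("top",C([(276,52),(452,62),(448,203),(265,192)]),.095),[(1,0),(2,3),(3,0),(2,1)])
rep("plate",unproj("top",C([(285,247),(416,253)]),.1),[(1,0)])
im=cv2.imread("pics/top0.png"); hsv=cv2.cvtColor(im,cv2.COLOR_BGR2HSV)
m=cv2.inRange(hsv,(20,90,90),(35,255,255)); m[:,:420]=0; m[:220]=0
c=max(cv2.findContours(m,0,2)[0],key=cv2.contourArea); r=cv2.minAreaRect(c)
P=unproj("top",cv2.boxPoints(r),.005); rep("pad",P,[(0,1),(1,2)])
s=get_state(); Rm=R.from_rotvec(s["tool_rot"]).as_matrix(); print(Rm.round(3), s["position"],s["joint_positions"])
E
```

```text
can [[0.5003, 0.2688], [0.4939, 0.2143], [0.4394, 0.2195], [0.4464, 0.275]] c [0.47   0.2444 0.11  ] [83.3, 82.8, -6.5, -5.4] [0.0548, 0.0559, 0.0542, 0.0548]
read [[0.7185, 0.1328], [0.7018, 0.0257], [0.6141, 0.0369], [0.6314, 0.1462]] c [0.6664 0.0854 0.095 ] [81.1, 81.0, -8.8, -7.3] [0.1084, 0.1107, 0.0881, 0.0884]
plate [[0.5958, 0.1365], [0.5847, 0.0591]] c [0.5902 0.0978 0.1   ] [81.9] [0.0782]
pad [[0.4167, -0.2189], [0.5276, -0.249], [0.5024, -0.3688], [0.3923, -0.336]] c [ 0.4598 -0.2932  0.005 ] [-15.2, -101.9] [0.1149, 0.1224]
[[ 0.968  0.252 -0.001]
 [ 0.252 -0.968  0.002]
 [-0.    -0.002 -1.   ]] [ 0.16365641 -0.62857051  0.23856409] [ 1.33009662  0.32176159 -0.07006621  1.45154979  0.0226021   1.37082356
 -0.05691374]
```

```bash
cat >> h.py <<'E'
def down(psi):
    c,s=np.cos(np.radians(psi)),np.sin(np.radians(psi)); return np.array([[c,s,0],[s,-c,0],[0,0,-1.]])
def plan(*W, start=None):
    st=get_state()
    p,Rm=(st["position"],R.from_rotvec(st["tool_rot"]).as_matrix()) if start is None else (np.array(start[:3]),down(start[3]))
    for w in W:
        q=np.array(w[:3]); Q=down(w[3])
        print("xyz",(Rm.T@(q-p)*1000).round(1).tolist(),"dr",R.from_matrix(Rm.T@Q).as_rotvec().round(4).tolist()); p,Rm=q,Q
def here():
    st=get_state(); M=R.from_rotvec(st["tool_rot"]).as_matrix()
    print("t %.2f"%st["time"],"p",(st["position"]*1000).round(1),"psi %.2f"%np.degrees(np.arctan2(M[1,0],M[0,0])),"zax",M[:,2].round(4),"F",st["ft_force"].round(2),"grip",round(st["grip_width"]*87,1),round(st["grip_force"],1)); return st
E
python3 -c "
from h import *
plan((.45,-.40,.26,68),(.58,0,.26,125),(.47,.2444,.23,174))"
```

```text
xyz [334.7, -149.1, -21.2] dr [-0.0017, -0.0007, -0.932]
xyz [419.6, -29.3, 0.0] dr [0.0, 0.0, -0.9948]
xyz [263.3, 50.1, 30.0] dr [0.0, 0.0, -0.8552]
```

Request:
{"name": "send_rows", "arguments": {
  "xyz": [
    [40,-15,-2],
    [75,-30,-5],
    [110,-45,-8],
    [145,-60,-11],
    [180,-78,-14],
    [215,-94,-17],
    [250,-110,-20],
    [285,-126,-21],
    [315,-140,-21],
    [335,-149,-21]
  ],
  "dr": [
    [0,0,-0.09],
    [0,0,-0.18],
    [0,0,-0.28],
    [0,0,-0.37],
    [0,0,-0.46],
    [0,0,-0.56],
    [0,0,-0.65],
    [0,0,-0.75],
    [0,0,-0.84],
    [-0.002,-0.001,-0.932]
  ],
  "jaw": 87,
  "grip_force": 30
}}

```text
time: 0.93
position: [0.4536, -0.3965, 0.2604]
tool_rot: [2.595, 1.768, 0.002]
ft_force: [0.0, 0.1, 0.1]
grip_width: 0.998
grip_force: 0.0
```

Request:
{"name": "send_rows", "arguments": {
  "xyz": [
    [41,-3,0],
    [82,-6,0],
    [123,-9,0],
    [164,-12,0],
    [205,-14,0],
    [246,-17,0],
    [287,-20,0],
    [328,-23,0],
    [369,-26,0],
    [410,-29,0]
  ],
  "dr": [
    [0,0,-0.1],
    [0,0,-0.2],
    [0,0,-0.3],
    [0,0,-0.4],
    [0,0,-0.5],
    [0,0,-0.6],
    [0,0,-0.7],
    [0,0,-0.8],
    [0,0,-0.9],
    [0,0,-0.995]
  ]
}}

```text
time: 1.77
position: [0.5771, -0.0076, 0.2596]
tool_rot: [1.443, 2.789, -0.003]
ft_force: [0.5, 0.4, -0.6]
grip_width: 0.998
grip_force: 0.0
```

```bash
python3 -c "
from h import *
here(); plan((.47,.2444,.23,174))"
```

```text
t 1.77 p [577.1  -7.6 259.6] psi 125.27 zax [ 4.0e-04 -2.7e-03 -1.0e+00] F [ 0.49  0.44 -0.6 ] grip 86.9 0.0
xyz [267.7, 58.1, 28.9] dr [-0.0022, 0.0018, -0.8505]
```

Request:
{"name": "send_rows", "arguments": {
  "xyz": [
    [35,7,4],
    [70,14,8],
    [105,22,12],
    [140,30,16],
    [175,38,20],
    [210,46,24],
    [240,53,27],
    [268,58,29],
    [268,58,29],
    [268,58,29]
  ],
  "dr": [
    [0,0,-0.1],
    [0,0,-0.2],
    [0,0,-0.3],
    [0,0,-0.4],
    [0,0,-0.5],
    [0,0,-0.6],
    [0,0,-0.7],
    [0,0,-0.8],
    [0,0,-0.8505],
    [-0.002,0.002,-0.8505]
  ]
}}

```text
time: 2.6
position: [0.4693, 0.2454, 0.2299]
tool_rot: [-0.162, -3.137, -0.001]
ft_force: [1.0, -0.9, 0.5]
grip_width: 0.996
grip_force: 0.0
```

```bash
python3 -c "
from h import *
st=here(); im=get_image('wrist'); cv2.imwrite('pics/w1.png',im[...,::-1])
a=np.radians(-6);u=np.array([np.cos(a),np.sin(a)]);v=np.array([-u[1],u[0]])
c=np.array([.47,.2444])
print(proj('wrist',[[*(c+.028*(i*u+j*v)),.11] for i,j in ((1,1),(1,-1),(-1,-1),(-1,1))],st).round(1))
"
```

```text
t 2.60 p [469.3 245.4 229.9] psi 174.09 zax [-8.e-04  5.e-04 -1.e+00] F [ 0.98 -0.92  0.48] grip 86.6 0.0
[[350.3 229.3]
 [290.6 229.3]
 [288.9 170.2]
 [351.9 170.3]]
```

View pics/w1.png

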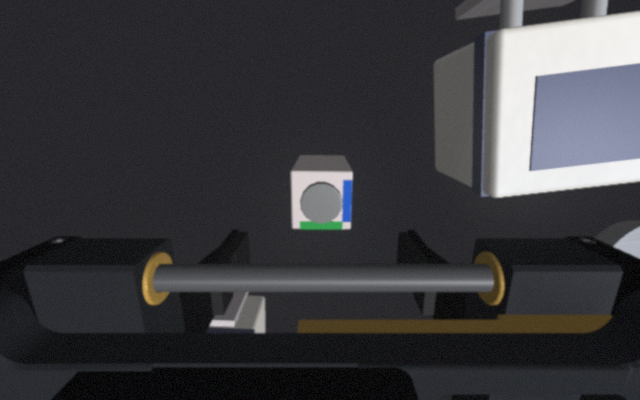

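The wrist picture shows the canister's top at (291–352, 171–229), within 1–2 px of the prediction. The large look-alike's near corner is at (490,195), so I check its clearance by triangulation.

```bash
python3 -c "
from h import *
st=get_state()
for z in (.1,.13,.15,.17,.19,.21): print(z,unproj('top',(171,280),z)[0,:2].round(3),unproj('wrist',(490,195),z,st)[0,:2].round(3))
plan((.469,.2450,.15,174),(.469,.2450,.078,174))"
```

```text
0.1 [0.477 0.389] [0.486 0.402]
0.13 [0.475 0.379] [0.476 0.385]
0.15 [0.474 0.373] [0.47  0.374]
0.17 [0.473 0.367] [0.463 0.364]
0.19 [0.472 0.36 ] [0.456 0.353]
0.21 [0.47  0.354] [0.45  0.342]
xyz [1.7, 1.4, 79.8] dr [-0.0, -0.0006, -0.0044]
xyz [0.0, 0.0, 72.0] dr [0.0, 0.0, 0.0]
```

Request:
{"name": "send_rows", "arguments": {
  "xyz": [
    [1,1,25],
    [2,1,50],
    [2,1,75],
    [2,1,95],
    [2,1,115],
    [2,1,130],
    [2,1,140],
    [2,1,147],
    [2,1,152],
    [2,1,152]
  ],
  "dr": [
    [0,0,-0.002],
    [0,0,-0.004],
    [0,0,-0.004],
    [0,0,-0.004],
    [0,0,-0.004],
    [0,0,-0.004],
    [0,0,-0.004],
    [0,0,-0.004],
    [0,0,-0.004],
    [0,0,-0.004]
  ]
}}

```text
time: 3.48
position: [0.4691, 0.244, 0.0776]
tool_rot: [-0.167, -3.136, -0.0]
ft_force: [-0.9, -0.3, -0.2]
grip_width: 1.003
grip_force: 0.0
```

Request:
{"name": "send_rows", "arguments": {
  "xyz": [
    [0,0,0],
    [0,0,0],
    [0,0,0],
    [0,0,0],
    [0,0,0],
    [0,0,0],
    [0,0,0],
    [0,0,0],
    [0,0,0],
    [0,0,0]
  ],
  "dr": [
    [0,0,0],
    [0,0,0],
    [0,0,0],
    [0,0,0],
    [0,0,0],
    [0,0,0],
    [0,0,0],
    [0,0,0],
    [0,0,0],
    [0,0,0]
  ],
  "jaw": 40,
  "grip_force": 30
}}

```text
time: 4.32
position: [0.4692, 0.2443, 0.0784]
tool_rot: [0.166, 3.137, -0.0]
ft_force: [-1.6, -2.3, 4.9]
grip_width: 0.643
grip_force: 29.9
```

```bash
python3 -c "
from h import *
here()"
```

```text
t 4.32 p [469.2 244.3  78.4] psi 173.96 zax [-0.e+00 -1.e-04 -1.e+00] F [-1.64 -2.35  4.85] grip 56.0 29.9
```

```bash
python3 -c "
from h import *
a=np.radians(-8.4);n=np.array([np.cos(a),np.sin(a)]);P0=np.array([.5896,.0970])
q=P0-.065*n; print(q)
plan((.469,.2445,.105,173.96),(*q,.105,171.6),(*q,.0805,171.6))"
```

```text
[0.5252973 0.1064954]
xyz [0.2, 0.2, -26.6] dr [-0.0001, 0.0, -0.0]
xyz [-70.5, -131.3, 0.0] dr [0.0, 0.0, 0.0412]
xyz [0.0, 0.0, 24.5] dr [0.0, 0.0, 0.0]
```

Request:
{"name": "send_rows", "arguments": {
  "xyz": [
    [0,0,-4],
    [0,0,-10],
    [0,0,-18],
    [0,0,-24],
    [0,0,-26.6],
    [-5,-10,-26.6],
    [-12,-23,-26.6],
    [-21,-39,-26.6],
    [-30,-56,-26.6],
    [-39,-73,-26.6]
  ],
  "dr": [
    [0,0,0],
    [0,0,0],
    [0,0,0],
    [0,0,0],
    [0,0,0],
    [0,0,0.01],
    [0,0,0.02],
    [0,0,0.03],
    [0,0,0.04],
    [0,0,0.041]
  ]
}}

```text
time: 5.15
position: [0.5006, 0.165, 0.1042]
tool_rot: [-0.233, -3.132, 0.001]
ft_force: [0.5, -0.1, -4.7]
grip_width: 0.638
grip_force: 29.9
```

```bash
python3 -c "
from h import *
here();q=(.5253,.1065)
plan((*q,.105,171.6),(*q,.0805,171.6))"
```

```text
t 5.15 p [500.6 165.  104.2] psi 171.49 zax [-7.e-04 -7.e-04 -1.e+00] F [ 0.52 -0.07 -4.71] grip 55.5 29.9
xyz [-33.0, -54.2, -0.7] dr [-0.0008, -0.0006, -0.0019]
xyz [0.0, 0.0, 24.5] dr [0.0, 0.0, 0.0]
```

Request:
{"name": "send_rows", "arguments": {
  "xyz": [
    [-9,-15,0],
    [-19,-31,0],
    [-27,-45,0],
    [-32,-54,0],
    [-34,-57,0],
    [-34,-57,5],
    [-34,-57,12],
    [-34,-57,19],
    [-34,-57,23],
    [-34,-57,24]
  ],
  "dr": [
    [0,0,0],
    [0,0,0],
    [0,0,0],
    [0,0,0],
    [0,0,0],
    [0,0,0],
    [0,0,0],
    [0,0,0],
    [0,0,0],
    [0,0,0]
  ]
}}

```text
time: 5.98
position: [0.5241, 0.1074, 0.0793]
tool_rot: [-0.227, -3.131, -0.001]
ft_force: [-0.0, 0.0, -3.8]
grip_width: 0.64
grip_force: 29.9
```

```bash
python3 -c "
from h import *
st=here()
for n in ('top','side','wrist'): cv2.imwrite(f'pics/{n}2.png',get_image(n)[...,::-1])
here()
a=cv2.resize(cv2.imread('pics/top2.png')[160:270,230:340],(400,400),interpolation=2)
b=cv2.resize(cv2.imread('pics/side2.png')[120:230,250:360],(400,400),interpolation=2)
cv2.imwrite('pics/c2.png',np.hstack([a,b]))
"
```

```text
t 5.98 p [524.1 107.4  79.3] psi 171.72 zax [-2.6e-03  6.0e-04 -1.0e+00] F [-0.    0.02 -3.79] grip 55.7 29.9
t 6.13 p [525.3 107.2  80.6] psi 171.68 zax [-4.e-04  7.e-04 -1.e+00] F [-0.48  0.41 -4.21] grip 56.0 29.9
```

View pics/c2.png

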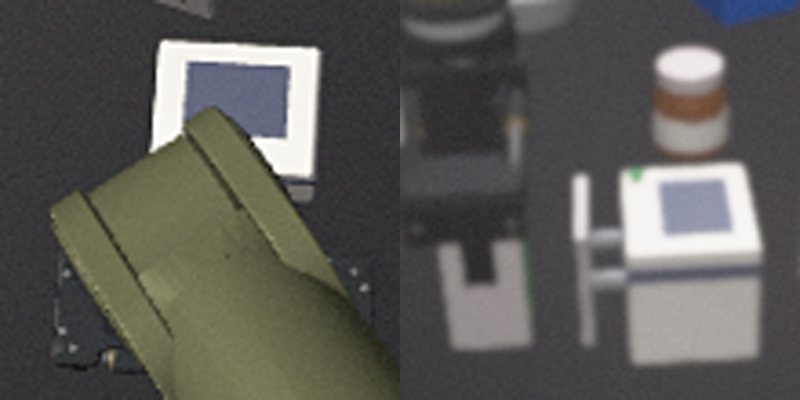

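Side crop: the canister hangs upright about 37 mm before the plate. Now I approach and feel for contact.

Request:
{"name": "send_rows", "arguments": {
  "xyz": [
    [-4,-0.3,0],
    [-10,-0.6,0],
    [-17,-0.6,0],
    [-23,-0.6,0],
    [-28,-0.6,0],
    [-31,-0.6,0],
    [-33,-0.6,0],
    [-33,-0.6,0],
    [-33,-0.6,0],
    [-33,-0.6,0]
  ],
  "dr": [
    [0,0,0],
    [0,0,0],
    [0,0,0],
    [0,0,0],
    [0,0,0],
    [0,0,0],
    [0,0,0],
    [0,0,0],
    [0,0,0],
    [0,0,0]
  ]
}}

```text
time: 6.97
position: [0.5577, 0.1013, 0.0806]
tool_rot: [-0.229, -3.133, -0.001]
ft_force: [0.3, 0.7, -3.6]
grip_width: 0.641
grip_force: 29.9
```

```bash
python3 -c "
from h import *
here()
c=calibration('side')
im=get_image('side'); cv2.imwrite('pics/side3.png',im[...,::-1]); here()
"
```

```text
t 6.97 p [557.7 101.3  80.6] psi 171.64 zax [-6.e-04  4.e-04 -1.e+00] F [ 0.27  0.7  -3.65] grip 55.8 29.9
t 7.02 p [557.7 101.2  80.6] psi 171.64 zax [-5.e-04  3.e-04 -1.e+00] F [ 0.27  0.25 -4.21] grip 55.9 29.9
```

Request:
{"name": "send_rows", "arguments": {
  "xyz": [
    [-1,0,0],
    [-2,0,0],
    [-3,0,0],
    [-4,0,0],
    [-5,0,0],
    [-6,0,0],
    [-7,0,0],
    [-8,0,0],
    [-8,0,0],
    [-8,0,0]
  ],
  "dr": [
    [0,0,0],
    [0,0,0],
    [0,0,0],
    [0,0,0],
    [0,0,0],
    [0,0,0],
    [0,0,0],
    [0,0,0],
    [0,0,0],
    [0,0,0]
  ]
}}

```text
time: 7.85
position: [0.5657, 0.1, 0.0806]
tool_rot: [-0.229, -3.132, -0.001]
ft_force: [-3.0, -0.7, -2.3]
grip_width: 0.644
grip_force: 29.9
```

```bash
python3 -c "
from h import *
here()
im=get_image('side'); cv2.imwrite('pics/side4.png',im[...,::-1]); here()
get_image('side'); here(); get_image('side'); here()
"
```

```text
t 7.85 p [565.7 100.   80.6] psi 171.62 zax [-7.e-04  4.e-04 -1.e+00] F [-2.99 -0.67 -2.27] grip 56.0 29.9
t 7.90 p [565.7 100.   80.6] psi 171.62 zax [-6.e-04  4.e-04 -1.e+00] F [-2.99  0.24 -2.83] grip 56.1 29.9
t 7.95 p [565.7  99.9  80.6] psi 171.62 zax [-5.e-04  3.e-04 -1.e+00] F [-2.59 -0.03 -2.53] grip 55.9 29.9
t 8.00 p [565.7 100.   80.6] psi 171.62 zax [-6.e-04  4.e-04 -1.e+00] F [-3.13  0.29 -2.48] grip 55.9 29.9
```

Request:
{"name": "send_rows", "arguments": {
  "xyz": [
    [-1,0,0],
    [-2,0,0],
    [-3,0,0],
    [-4,0,0],
    [-5,0,0],
    [-6,0,0],
    [-7,0,0],
    [-8,0,0],
    [-8,0,0],
    [-8,0,0]
  ],
  "dr": [
    [0,0,0],
    [0,0,0],
    [0,0,0],
    [0,0,0],
    [0,0,0],
    [0,0,0],
    [0,0,0],
    [0,0,0],
    [0,0,0],
    [0,0,0]
  ]
}}

```text
time: 8.83
position: [0.5736, 0.0988, 0.0806]
tool_rot: [-0.23, -3.132, -0.0]
ft_force: [-4.5, -0.3, -2.1]
grip_width: 0.646
grip_force: 29.9
```

```bash
python3 -c "
from h import *
here(); im=get_image('side'); cv2.imwrite('pics/side5.png',im[...,::-1]); here(); get_image('side'); here(); get_image('side'); here()
a=[cv2.resize(cv2.imread(f'pics/side{k}.png')[130:220,270:350],(400,450),interpolation=2) for k in (3,5)]
cv2.imwrite('pics/c5.png',np.hstack(a))
"
```

```text
t 8.83 p [573.6  98.8  80.6] psi 171.62 zax [-8.e-04  4.e-04 -1.e+00] F [-4.46 -0.26 -2.07] grip 56.2 29.9
t 8.88 p [573.6  98.8  80.6] psi 171.62 zax [-8.e-04  4.e-04 -1.e+00] F [-5.29 -0.49 -2.3 ] grip 55.8 29.9
t 8.93 p [573.6  98.8  80.5] psi 171.62 zax [-8.e-04  4.e-04 -1.e+00] F [-5.42 -0.16 -2.25] grip 55.7 29.9
t 8.98 p [573.6  98.8  80.6] psi 171.62 zax [-8.e-04  4.e-04 -1.e+00] F [-5.25 -0.42 -1.41] grip 55.6 29.9
```

View pics/c5.png

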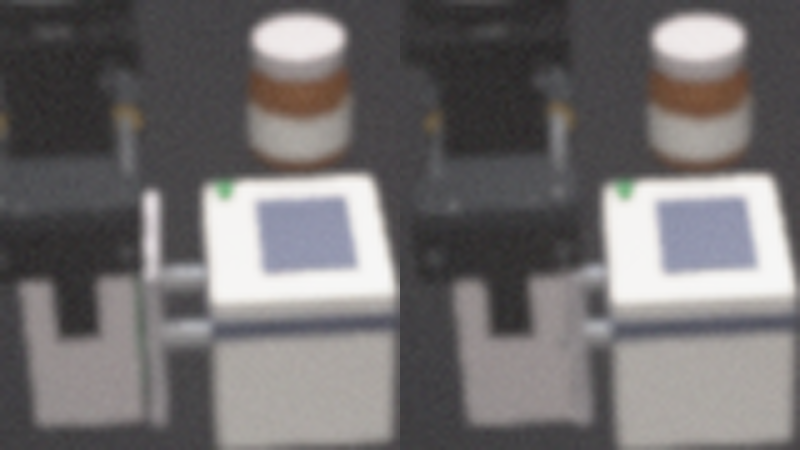

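Force is about 5.1 N and the plate has visibly gone in about 12 mm. The canister is upright. I hold, then draw back.

Request:
{"name": "send_rows", "arguments": {
  "xyz": [
    [0,0,0],
    [0,0,0],
    [0,0,0],
    [0,0,0],
    [0,0,0],
    [0,0,0],
    [0,0,0],
    [0,0,0],
    [0,0,0],
    [0,0,0]
  ],
  "dr": [
    [0,0,0],
    [0,0,0],
    [0,0,0],
    [0,0,0],
    [0,0,0],
    [0,0,0],
    [0,0,0],
    [0,0,0],
    [0,0,0],
    [0,0,0]
  ]
}}

```text
time: 9.82
position: [0.5736, 0.0988, 0.0806]
tool_rot: [-0.23, -3.132, -0.0]
ft_force: [-4.5, -0.4, -1.6]
grip_width: 0.641
grip_force: 29.9
```

Request:
{"name": "send_rows", "arguments": {
  "xyz": [
    [0,0,0],
    [0,0,0],
    [0,0,0],
    [2,0,0],
    [6,0,0],
    [12,0,0],
    [20,0,0],
    [30,0,0],
    [42,0,0],
    [56,0,0]
  ],
  "dr": [
    [0,0,0],
    [0,0,0],
    [0,0,0],
    [0,0,0],
    [0,0,0],
    [0,0,0],
    [0,0,0],
    [0,0,0],
    [0,0,0],
    [0,0,0]
  ]
}}

```text
time: 10.65
position: [0.5185, 0.1073, 0.0811]
tool_rot: [0.229, 3.131, 0.002]
ft_force: [-1.1, -0.8, -3.8]
grip_width: 0.64
grip_force: 29.9
```

Request:
{"name": "send_rows", "arguments": {
  "xyz": [
    [14,0,0],
    [28,0,0],
    [40,0,0],
    [48,0,0],
    [54,0,0],
    [54,0,0],
    [54,0,0.7],
    [54,0,1.4],
    [54,0,2],
    [54,0,2.2]
  ],
  "dr": [
    [0,0,0],
    [0,0,0],
    [0,0,0],
    [0,0,0],
    [0,0,0],
    [0,0,0],
    [0,0,0],
    [0,0,0],
    [0,0,0],
    [0,0,0]
  ]
}}

```text
time: 11.48
position: [0.4655, 0.1149, 0.0784]
tool_rot: [-0.23, -3.133, -0.002]
ft_force: [-0.3, 0.3, -2.5]
grip_width: 0.643
grip_force: 29.9
```

```bash
python3 -c "
from h import *
here(); get_image('side'); here()"
```

```text
t 11.48 p [465.5 114.9  78.4] psi 171.60 zax [-2.0e-04  1.2e-03 -1.0e+00] F [-0.29  0.26 -2.53] grip 55.9 29.9
t 11.53 p [465.4 114.9  78.4] psi 171.61 zax [-1.e-04  1.e-03 -1.e+00] F [ 0.05 -0.33 -4.23] grip 55.8 29.9
```

Request:
{"name": "send_rows", "arguments": {
  "xyz": [
    [0,0,0.2],
    [0,0,0.4],
    [0,0,0.6],
    [0,0,0.8],
    [0,0,1],
    [0,0,1],
    [0,0,1],
    [0,0,1],
    [0,0,1],
    [0,0,1]
  ],
  "dr": [
    [0,0,0],
    [0,0,0],
    [0,0,0],
    [0,0,0],
    [0,0,0],
    [0,0,0],
    [0,0,0],
    [0,0,0],
    [0,0,0],
    [0,0,0]
  ]
}}

```text
time: 12.37
position: [0.4654, 0.115, 0.0784]
tool_rot: [0.23, 3.133, 0.0]
ft_force: [-2.5, -0.9, 6.4]
grip_width: 0.641
grip_force: 29.9
```

```bash
python3 -c "
from h import *
here(); get_image('side'); here(); get_image('side'); here()"
```

```text
t 12.37 p [465.4 115.   78.4] psi 171.61 zax [ 4.e-04  1.e-04 -1.e+00] F [-2.46 -0.89  6.35] grip 55.8 29.9
t 12.42 p [465.4 115.   78.3] psi 171.61 zax [ 3.e-04  1.e-04 -1.e+00] F [-2.64 -0.65  6.22] grip 56.1 29.9
t 12.47 p [465.4 115.   78.4] psi 171.62 zax [ 4.e-04  1.e-04 -1.e+00] F [-2.47 -2.    6.14] grip 55.8 29.9
```

Request:
{"name": "send_rows", "arguments": {
  "xyz": [
    [0,0,0],
    [0,0,0],
    [0,0,0],
    [0,0,0],
    [0,0,0],
    [0,0,-4],
    [0,0,-14],
    [0,0,-30],
    [0,0,-50],
    [0,0,-72]
  ],
  "dr": [
    [0,0,0],
    [0,0,0],
    [0,0,0],
    [0,0,0],
    [0,0,0],
    [0,0,0],
    [0,0,0],
    [0,0,0],
    [0,0,0],
    [0,0,0]
  ],
  "jaw": 87
}}

```text
time: 13.3
position: [0.4646, 0.1151, 0.1506]
tool_rot: [-0.229, -3.132, -0.001]
ft_force: [0.7, -0.8, -0.4]
grip_width: 1.001
grip_force: 0.0
```

Request:
{"name": "send_rows", "arguments": {
  "xyz": [
    [0,0,-10],
    [0,0,-12],
    [0,0,-12],
    [0,0,-12],
    [0,0,-12],
    [0,0,-12],
    [0,0,-12],
    [0,0,-12],
    [0,0,-12],
    [0,0,-12]
  ],
  "dr": [
    [0,0,0],
    [0,0,0.12],
    [0,0,0.24],
    [0,0,0.36],
    [0,0,0.48],
    [0,0,0.6],
    [0,0,0.72],
    [0,0,0.84],
    [0,0,0.96],
    [0,0,1.08]
  ]
}}

```text
time: 14.13
position: [0.465, 0.1149, 0.1617]
tool_rot: [-1.815, -2.564, -0.001]
ft_force: [-0.8, 0.6, -0.3]
grip_width: 0.999
grip_force: 0.0
```

```bash
python3 -c "
from h import *
here(); plan((.4654,.115,.163,81.6),(.4654,.115,.078,81.6))"
```

```text
t 14.13 p [465.  114.9 161.7] psi 109.41 zax [ 0.e+00  4.e-04 -1.e+00] F [-0.77  0.58 -0.29] grip 86.9 0.0
xyz [-0.0, 0.4, -1.3] dr [0.0001, -0.0004, 0.4853]
xyz [0.0, 0.0, 85.0] dr [0.0, 0.0, 0.0]
```

Request:
{"name": "send_rows", "arguments": {
  "xyz": [
    [0,0,0],
    [0,0,0],
    [0,0,0],
    [0,0,0],
    [0,0,5],
    [0,0,16],
    [0,0,32],
    [0,0,50],
    [0,0,67],
    [0,0,80]
  ],
  "dr": [
    [0,0,0.12],
    [0,0,0.24],
    [0,0,0.36],
    [0,0,0.47],
    [0,0,0.491],
    [0,0,0.491],
    [0,0,0.491],
    [0,0,0.491],
    [0,0,0.491],
    [0,0,0.491]
  ]
}}

```text
time: 14.97
position: [0.464, 0.1147, 0.0797]
tool_rot: [-2.376, -2.053, 0.002]
ft_force: [0.1, 0.3, -0.5]
grip_width: 0.997
grip_force: 0.0
```

Request:
{"name": "send_rows", "arguments": {
  "xyz": [
    [0,0,4],
    [0,0,5],
    [0,0,5],
    [0,0,5],
    [0,0,5],
    [0,0,5],
    [0,0,5],
    [0,0,5],
    [0,0,5],
    [0,0,5]
  ],
  "dr": [
    [0,0,0],
    [0,0,0],
    [0,0,0],
    [0,0,0],
    [0,0,0],
    [0,0,0],
    [0,0,0],
    [0,0,0],
    [0,0,0],
    [0,0,0]
  ]
}}

```text
time: 15.8
position: [0.4651, 0.1148, 0.0766]
tool_rot: [-2.378, -2.053, -0.0]
ft_force: [1.2, 0.1, 0.4]
grip_width: 0.999
grip_force: 0.0
```

```bash
python3 -c "
from h import *
here()"
```

```text
t 15.80 p [465.1 114.8  76.6] psi 81.60 zax [ 1.e-04  4.e-04 -1.e+00] F [1.24 0.08 0.42] grip 86.9 0.0
```

Request:
{"name": "send_rows", "arguments": {
  "xyz": [
    [0,0,0],
    [0,0,0],
    [0,0,0],
    [0,0,0],
    [0,0,0],
    [0,0,0],
    [0,0,0],
    [0,0,0],
    [0,0,0],
    [0,0,0]
  ],
  "dr": [
    [0,0,0],
    [0,0,0],
    [0,0,0],
    [0,0,0],
    [0,0,0],
    [0,0,0],
    [0,0,0],
    [0,0,0],
    [0,0,0],
    [0,0,0]
  ],
  "jaw": 40,
  "grip_force": 30
}}

```text
time: 16.63
position: [0.4655, 0.1148, 0.0767]
tool_rot: [2.378, 2.053, 0.002]
ft_force: [2.3, 0.1, 0.3]
grip_width: 0.645
grip_force: 29.9
```

```bash
python3 -c "
from h import *
st=here()
a=np.radians(-8.4);n=np.array([np.cos(a),np.sin(a)]);P0=np.array([.5896,.0970])
q=P0-.075*n; print(q)
plan((.465,.115,.105,81.6),(*q,.105,-8.4),(*q,.0785,-8.4))"
```

```text
t 16.63 p [465.5 114.8  76.7] psi 81.60 zax [ 9.e-04  6.e-04 -1.e+00] F [2.28 0.13 0.3 ] grip 56.1 29.9
[0.51540458 0.10795623]
xyz [0.1, -0.5, -28.3] dr [0.0008, -0.0007, 0.0]
xyz [0.4, 50.9, 0.0] dr [0.0, 0.0, 1.5708]
xyz [0.0, 0.0, 26.5] dr [0.0, 0.0, 0.0]
```

Request:
{"name": "send_rows", "arguments": {
  "xyz": [
    [0,0,-4],
    [0,0,-10],
    [0,0,-18],
    [0,0,-25],
    [0,0,-28],
    [0,0,-28],
    [0,0,-28],
    [0,0,-28],
    [0,0,-28],
    [0,0,-28]
  ],
  "dr": [
    [0,0,0],
    [0,0,0],
    [0,0,0],
    [0,0,0],
    [0,0,0],
    [0,0,0.06],
    [0,0,0.16],
    [0,0,0.28],
    [0,0,0.4],
    [0,0,0.52]
  ]
}}

```text
time: 17.47
position: [0.4649, 0.1148, 0.1048]
tool_rot: [-2.83, -1.364, -0.0]
ft_force: [-0.0, 0.4, -3.9]
grip_width: 0.641
grip_force: 29.9
```

Request:
{"name": "send_rows", "arguments": {
  "xyz": [
    [0,0,0],
    [0,0,0],
    [0,0,0],
    [0,0,0],
    [0,0,0],
    [0,0,0],
    [0,0,0],
    [0,0,0],
    [0,0,0],
    [0,0,0]
  ],
  "dr": [
    [0,0,0.12],
    [0,0,0.24],
    [0,0,0.36],
    [0,0,0.48],
    [0,0,0.6],
    [0,0,0.72],
    [0,0,0.84],
    [0,0,0.94],
    [0,0,1.02],
    [0,0,1.051]
  ]
}}

```text
time: 18.3
position: [0.4649, 0.1149, 0.1048]
tool_rot: [-3.132, 0.236, 0.0]
ft_force: [0.6, -0.4, -4.1]
grip_width: 0.641
grip_force: 29.9
```

```bash
python3 -c "
from h import *
im=get_image('wrist'); get_image('side')
st=here(); im=get_image('wrist'); cv2.imwrite('pics/w6.png',im[...,::-1])
plan((.5154,.1080,.0785,-8.4))
print(proj('wrist',[[.5958,.1365,.1],[.5847,.0591,.1],[.6141,.0369,.095],[.6314,.1462,.095]],st))"
```

```text
t 18.40 p [465.  114.9 104.8] psi -8.40 zax [-0.e+00  4.e-04 -1.e+00] F [ 0.49 -0.24 -4.26] grip 55.5 29.9
xyz [50.9, -0.5, 26.2] dr [-0.0004, 0.0002, 0.0011]
[[231.14925617 -10.82296302]
 [413.41702163 -11.75851263]
 [458.96371354 -96.7792252 ]
 [192.29668895 -99.96522498]]
```

View pics/w6.png

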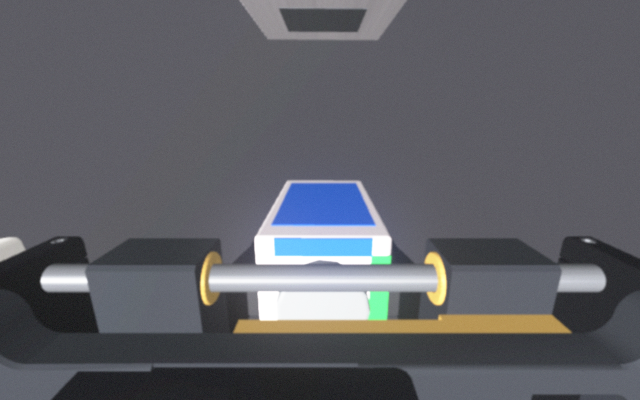

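The wrist picture shows blue facing the plate. The plate's lower edge runs level from (271,39) to (377,39), middle 324, and the canister's front is centred at about 325. It is square and central.

Request:
{"name": "send_rows", "arguments": {
  "xyz": [
    [6,0,0],
    [14,0,0],
    [24,0,0],
    [34,0,0],
    [43,0,3],
    [49,-0.3,8],
    [51,-0.5,15],
    [51,-0.5,21],
    [51,-0.5,25],
    [51,-0.5,26]
  ],
  "dr": [
    [0,0,0],
    [0,0,0],
    [0,0,0],
    [0,0,0],
    [0,0,0],
    [0,0,0],
    [0,0,0],
    [0,0,0],
    [0,0,0],
    [0,0,0]
  ]
}}

```text
time: 19.28
position: [0.5141, 0.1079, 0.077]
tool_rot: [-3.133, 0.229, 0.005]
ft_force: [-0.3, -0.4, -4.3]
grip_width: 0.645
grip_force: 29.9
```

```bash
python3 -c "
from h import *
st=get_state(); st['position']=np.array([.465,.1149,.1048]); st['tool_rot']=R.from_matrix(down(-8.4)).as_rotvec()
P=unproj('wrist',[(271,39),(377,39)],.008,st); print(P, P.mean(0), np.degrees(np.arctan2(*(P[0]-P[1])[[1,0]])))
get_image('side'); here(); a=np.radians(-8.4);n=np.array([np.cos(a),np.sin(a)]); P0=np.array([.5896,.0970])
d=get_state()['position'][:2]-P0; print('gap',-d@n*1000-28,'lat',d@[-n[1],n[0]]*1000)"
```

```text
[[0.59627231 0.13469181 0.008     ]
 [0.58508287 0.05890516 0.008     ]] [0.59067759 0.09679848 0.008     ] 81.60130582441
t 19.33 p [514.4 108.   77.4] psi -8.37 zax [-2.4e-03  3.0e-04 -1.0e+00] F [ 0.36  0.12 -3.54] grip 55.8 29.9
gap 48.04323099433111 lat -0.13573899912423773
```

Request:
{"name": "send_rows", "arguments": {
  "xyz": [
    [4,0,0],
    [10,0,0],
    [18,0,0],
    [26,0,0],
    [33,0,0],
    [38,0,0],
    [41,0,0],
    [42,0,0],
    [42,0,0],
    [42,0,0]
  ],
  "dr": [
    [0,0,0],
    [0,0,0],
    [0,0,0],
    [0,0,0],
    [0,0,0],
    [0,0,0],
    [0,0,0],
    [0,0,0],
    [0,0,0],
    [0,0,0]
  ]
}}

```text
time: 20.17
position: [0.5567, 0.1019, 0.0783]
tool_rot: [-3.133, 0.23, 0.001]
ft_force: [0.1, 0.1, -4.2]
grip_width: 0.649
grip_force: 29.9
```

```bash
python3 -c "
from h import *
here()"
```

```text
t 20.17 p [556.7 101.9  78.3] psi -8.39 zax [-8.e-04  5.e-04 -1.e+00] F [ 0.14  0.07 -4.2 ] grip 56.5 29.9
```

Request:
{"name": "send_rows", "arguments": {
  "xyz": [
    [1,0,0],
    [2,0,0],
    [3,0,0],
    [4,0,0],
    [5,0,0],
    [6,0,0],
    [7,0,0],
    [8,0,0],
    [9,0,0],
    [9,0,0]
  ],
  "dr": [
    [0,0,0],
    [0,0,0],
    [0,0,0],
    [0,0,0],
    [0,0,0],
    [0,0,0],
    [0,0,0],
    [0,0,0],
    [0,0,0],
    [0,0,0]
  ]
}}

```text
time: 21.0
position: [0.5657, 0.1005, 0.0784]
tool_rot: [-3.133, 0.23, 0.002]
ft_force: [-1.8, 0.6, -2.4]
grip_width: 0.641
grip_force: 29.9
```

```bash
python3 -c "
from h import *
here()
for i in range(3): get_image('side'); here()"
```

```text
t 21.00 p [565.7 100.5  78.4] psi -8.41 zax [-1.e-03  5.e-04 -1.e+00] F [-1.77  0.62 -2.41] grip 55.8 29.9
t 21.05 p [565.7 100.5  78.4] psi -8.41 zax [-9.e-04  4.e-04 -1.e+00] F [-2.67  0.11 -2.39] grip 55.9 29.9
t 21.10 p [565.7 100.5  78.4] psi -8.40 zax [-8.e-04  4.e-04 -1.e+00] F [-1.96 -0.07 -2.28] grip 56.2 29.9
t 21.15 p [565.7 100.5  78.4] psi -8.40 zax [-8.e-04  4.e-04 -1.e+00] F [-2.59  0.71 -1.48] grip 56.2 29.9
```

Request:
{"name": "send_rows", "arguments": {
  "xyz": [
    [1,0,0],
    [2,0,0],
    [3,0,0],
    [4,0,0],
    [5,0,0],
    [6,0,0],
    [7,0,0],
    [8,0,0],
    [9,0,0],
    [9,0,0]
  ],
  "dr": [
    [0,0,0],
    [0,0,0],
    [0,0,0],
    [0,0,0],
    [0,0,0],
    [0,0,0],
    [0,0,0],
    [0,0,0],
    [0,0,0],
    [0,0,0]
  ]
}}

```text
time: 21.98
position: [0.5748, 0.0991, 0.0783]
tool_rot: [-3.133, 0.23, 0.001]
ft_force: [-5.8, -1.1, -2.0]
grip_width: 0.64
grip_force: 29.9
```

```bash
python3 -c "
from h import *
here(); im=get_image('side'); cv2.imwrite('pics/side7.png',im[...,::-1])
F=[]
for i in range(5): get_image('side'); F.append(get_state()['ft_force'])
print(np.mean(F,0)); here()
a=[cv2.resize(cv2.imread(f'pics/side{k}.png')[130:220,270:350],(400,450),interpolation=2) for k in (5,7)]
cv2.imwrite('pics/c7.png',np.hstack(a))
"
```

```text
t 21.98 p [574.8  99.1  78.3] psi -8.41 zax [-7.e-04  5.e-04 -1.e+00] F [-5.82 -1.1  -1.98] grip 55.7 29.9
[-4.63780777  0.39491908 -2.54124763]
t 22.28 p [574.7  99.1  78.4] psi -8.40 zax [-5.e-04  4.e-04 -1.e+00] F [-4.83  0.38 -2.28] grip 55.9 29.9
```

View pics/c7.png

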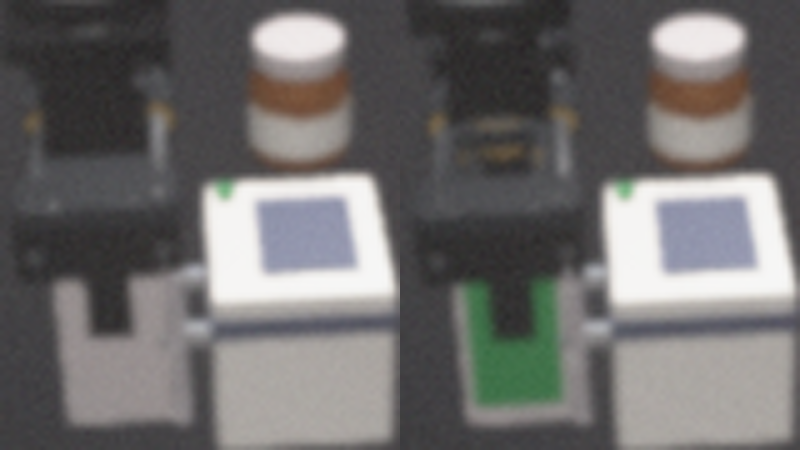

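Same depth as the green press, mean force about 4.7 N. I hold, draw back and lift.

Request:
{"name": "send_rows", "arguments": {
  "xyz": [
    [0,0,0],
    [0,0,0],
    [0,0,0],
    [0,0,0],
    [0,0,0],
    [0,0,0],
    [0,0,0],
    [0,0,0],
    [0,0,0],
    [0,0,0]
  ],
  "dr": [
    [0,0,0],
    [0,0,0],
    [0,0,0],
    [0,0,0],
    [0,0,0],
    [0,0,0],
    [0,0,0],
    [0,0,0],
    [0,0,0],
    [0,0,0]
  ]
}}

```text
time: 23.12
position: [0.5747, 0.0991, 0.0784]
tool_rot: [-3.133, 0.23, 0.001]
ft_force: [-4.6, 0.8, -2.5]
grip_width: 0.645
grip_force: 29.9
```

Request:
{"name": "send_rows", "arguments": {
  "xyz": [
    [0,0,0],
    [0,0,0],
    [-2,0,0],
    [-6,0,0],
    [-12,0,0],
    [-20,0,0],
    [-30,0,0],
    [-44,0,0],
    [-58,0,0],
    [-72,0,-2]
  ],
  "dr": [
    [0,0,0],
    [0,0,0],
    [0,0,0],
    [0,0,0],
    [0,0,0],
    [0,0,0],
    [0,0,0],
    [0,0,0],
    [0,0,0],
    [0,0,0]
  ]
}}

```text
time: 23.95
position: [0.503, 0.1099, 0.0807]
tool_rot: [-3.133, 0.229, -0.002]
ft_force: [-0.5, -0.2, -3.5]
grip_width: 0.641
grip_force: 29.9
```

Request:
{"name": "send_rows", "arguments": {
  "xyz": [
    [-14,0,-6],
    [-24,0,-12],
    [-30,0,-20],
    [-32,0,-30],
    [-32,0,-40],
    [-32,0,-50],
    [-32,0,-56],
    [-32,0,-60],
    [-32,0,-60],
    [-32,0,-60]
  ],
  "dr": [
    [0,0,0],
    [0,0,0],
    [0,0,0],
    [0,0,0],
    [0,0,0],
    [0,0,0],
    [0,0,0],
    [0,0,0],
    [0,0,0],
    [0,0,0]
  ]
}}

```text
time: 24.78
position: [0.4722, 0.1142, 0.1405]
tool_rot: [-3.133, 0.23, 0.0]
ft_force: [0.1, 0.7, -4.0]
grip_width: 0.644
grip_force: 29.9
```

```bash
python3 - <<'E'
from h import *
im=cv2.imread("pics/top0.png"); hsv=cv2.cvtColor(im,cv2.COLOR_BGR2HSV)
m=cv2.inRange(hsv,(20,90,90),(35,255,255)); m[:,:420]=0; m[:220]=0
c=max(cv2.findContours(m,0,1)[0],key=cv2.contourArea); p=cv2.approxPolyDP(cv2.convexHull(c),6,True)[:,0]
P=unproj("top",p,.005); print(p.tolist(),P.round(4).tolist(),P.mean(0))
here(); plan((P[:,0].mean(),P[:,1].mean(),.14,-8.4),(P[:,0].mean(),P[:,1].mean(),.09,-8.4))
E
```

```text
[[429, 238], [473, 243], [471, 287], [427, 282]] [[0.5262, -0.2486, 0.005], [0.5025, -0.36, 0.005], [0.3928, -0.335, 0.005], [0.4158, -0.2261, 0.005]] [ 0.45931349 -0.29243596  0.005     ]
t 24.78 p [472.2 114.2 140.5] psi -8.42 zax [-1.e-04  6.e-04 -1.e+00] F [ 0.1   0.66 -4.  ] grip 56.0 29.9
xyz [46.8, 404.2, 0.2] dr [-0.0006, 0.0002, -0.0003]
xyz [0.0, 0.0, 50.0] dr [0.0, 0.0, 0.0]
```

Request:
{"name": "send_rows", "arguments": {
  "xyz": [
    [1,8,0],
    [2,24,0],
    [5,48,0],
    [8,78,0],
    [12,110,0],
    [16,142,0],
    [20,174,0],
    [24,206,0],
    [27,238,0],
    [31,270,0]
  ],
  "dr": [
    [0,0,0],
    [0,0,0],
    [0,0,0],
    [0,0,0],
    [0,0,0],
    [0,0,0],
    [0,0,0],
    [0,0,0],
    [0,0,0],
    [0,0,0]
  ]
}}

```text
time: 25.62
position: [0.462, -0.1594, 0.1396]
tool_rot: [-3.132, 0.231, 0.003]
ft_force: [0.9, 0.2, -3.2]
grip_width: 0.636
grip_force: 29.9
```

Request:
{"name": "send_rows", "arguments": {
  "xyz": [
    [4,32,0],
    [8,64,0],
    [11,92,0],
    [14,114,0],
    [15,127,0],
    [16,133,0],
    [16,134,0],
    [16,134,0],
    [16,134,0],
    [16,134,0]
  ],
  "dr": [
    [0,0,0],
    [0,0,0],
    [0,0,0],
    [0,0,0],
    [0,0,0],
    [0,0,0],
    [0,0,0],
    [0,0,0],
    [0,0,0],
    [0,0,0]
  ]
}}

```text
time: 26.45
position: [0.46, -0.2904, 0.1403]
tool_rot: [-3.132, 0.226, 0.0]
ft_force: [-0.3, 0.3, -4.0]
grip_width: 0.64
grip_force: 29.9
```

```bash
python3 - <<'E'
from h import *
st=here(); plan((.4593,-.2924,.09,-8.4))
im=get_image('wrist'); cv2.imwrite('pics/w8.png',im[...,::-1])
E
```

```text
t 26.45 p [ 460.  -290.4  140.3] psi -8.25 zax [-1.e-04  1.e-03 -1.e+00] F [-0.28  0.3  -4.02] grip 55.6 29.9
xyz [-0.4, 2.1, 50.3] dr [-0.001, 0.0003, 0.0026]
```

View pics/w8.png

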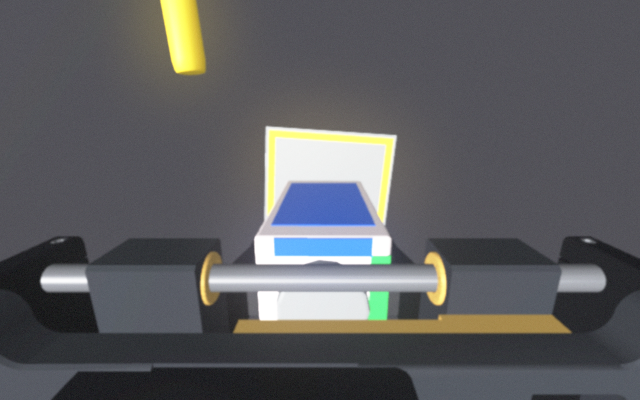

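The wrist picture shows the pad's far edge corners at (265,128) and (396,136), with the canister over it. I use them to check the pad's centre.

```bash
python3 - <<'E'
from h import *
st=get_state(); P=unproj('wrist',[(265,128),(396,136)],.005,st)[:,:2]
e=P[1]-P[0]; L=np.linalg.norm(e); e/=L; nn=np.array([e[1],-e[0]])
nn*= -np.sign(nn[0]); c=P.mean(0)+.06*nn; print(P,L,c,np.degrees(np.arctan2(*(-e)[::-1])))
E
```

```text
[[ 0.52964786 -0.24648475]
 [ 0.50558395 -0.36318728]] 0.11915767964964294 [ 0.45885216 -0.29271901] 78.34898046604074
```

Request:
{"name": "send_rows", "arguments": {
  "xyz": [
    [0,1,4],
    [-0.5,2,12],
    [-0.5,2.2,22],
    [-0.5,2.2,32],
    [-0.5,2.2,41],
    [-0.5,2.2,48],
    [-0.5,2.2,52],
    [-0.5,2.2,54],
    [-0.5,2.2,55],
    [-0.5,2.2,55.5]
  ],
  "dr": [
    [0,0,0.01],
    [0,0,0.02],
    [0,0,0.03],
    [0,0,0.04],
    [0,0,0.05],
    [0,0,0.057],
    [0,0,0.057],
    [0,0,0.057],
    [0,0,0.057],
    [0,0,0.057]
  ]
}}

```text
time: 27.33
position: [0.4589, -0.2944, 0.0849]
tool_rot: [-3.125, 0.319, -0.0]
ft_force: [0.6, 0.2, -3.6]
grip_width: 0.641
grip_force: 29.9
```

Request:
{"name": "send_rows", "arguments": {
  "xyz": [
    [0,0,0.3],
    [0,0,0.6],
    [0,0,0.9],
    [0,0,1.2],
    [0,0,1.5],
    [0,0,1.7],
    [0,0,1.9],
    [0,0,2.1],
    [0,0,2.2],
    [0,0,2.2]
  ],
  "dr": [
    [0,0,0],
    [0,0,0],
    [0,0,0],
    [0,0,0],
    [0,0,0],
    [0,0,0],
    [0,0,0],
    [0,0,0],
    [0,0,0],
    [0,0,0]
  ]
}}

```text
time: 28.17
position: [0.4586, -0.2943, 0.0825]
tool_rot: [-3.125, 0.319, 0.0]
ft_force: [0.1, 0.3, -2.8]
grip_width: 0.641
grip_force: 29.9
```

```bash
python3 -c "
from h import *
here(); get_image('side'); here()"
```

```text
t 28.17 p [ 458.6 -294.3   82.5] psi -11.67 zax [-2.e-04  6.e-04 -1.e+00] F [ 0.11  0.33 -2.76] grip 55.8 29.9
t 28.22 p [ 458.6 -294.3   82.6] psi -11.67 zax [-2.e-04  5.e-04 -1.e+00] F [ 0.17 -0.49 -3.31] grip 55.9 29.9
```

Request:
{"name": "send_rows", "arguments": {
  "xyz": [
    [0,-0.8,0],
    [0.2,-1.7,0],
    [0.2,-1.7,0],
    [0.2,-1.7,0.2],
    [0.2,-1.7,0.4],
    [0.2,-1.7,0.6],
    [0.2,-1.7,0.8],
    [0.2,-1.7,1.0],
    [0.2,-1.7,1.2],
    [0.2,-1.7,1.2]
  ],
  "dr": [
    [0,0,0],
    [0,0,0],
    [0,0,0],
    [0,0,0],
    [0,0,0],
    [0,0,0],
    [0,0,0],
    [0,0,0],
    [0,0,0],
    [0,0,0]
  ]
}}

```text
time: 29.05
position: [0.4592, -0.2928, 0.0817]
tool_rot: [-3.125, 0.319, 0.0]
ft_force: [-0.6, 1.1, -0.0]
grip_width: 0.641
grip_force: 29.9
```

```bash
python3 -c "
from h import *
here(); get_image('side'); here()"
```

```text
t 29.05 p [ 459.2 -292.8   81.7] psi -11.67 zax [-2.e-04  4.e-04 -1.e+00] F [-0.6   1.11 -0.01] grip 55.8 29.9
t 29.10 p [ 459.2 -292.7   81.8] psi -11.67 zax [-1.e-04  3.e-04 -1.e+00] F [-1.97  1.19 -0.07] grip 56.1 29.9
```

Standing, with the weight taken off the wrist. I open the jaws and rise.

Request:
{"name": "send_rows", "arguments": {
  "xyz": [
    [0,0,0],
    [0,0,0],
    [0,0,0],
    [0,0,0],
    [0,0,0],
    [0,0,0],
    [0,0,-4],
    [0,0,-12],
    [0,0,-24],
    [0,0,-38]
  ],
  "dr": [
    [0,0,0],
    [0,0,0],
    [0,0,0],
    [0,0,0],
    [0,0,0],
    [0,0,0],
    [0,0,0],
    [0,0,0],
    [0,0,0],
    [0,0,0]
  ],
  "jaw": 87
}}

```text
time: 29.93
position: [0.4591, -0.2926, 0.1204]
tool_rot: [-3.125, 0.319, 0.001]
ft_force: [-0.0, -0.8, 0.4]
grip_width: 1.003
grip_force: 0.0
```

Request:
{"name": "send_rows", "arguments": {
  "xyz": [
    [0,0,-20],
    [0,0,-45],
    [0,0,-70],
    [0,0,-95],
    [0,0,-115],
    [0,0,-130],
    [0,0,-140],
    [0,0,-140],
    [0,0,-140],
    [0,0,-140]
  ],
  "dr": [
    [0,0,0],
    [0,0,0],
    [0,0,0],
    [0,0,0],
    [0,0,0],
    [0,0,0],
    [0,0,0],
    [0,0,0],
    [0,0,0],
    [0,0,0]
  ]
}}

```text
time: 30.77
position: [0.4587, -0.2925, 0.2585]
tool_rot: [-3.124, 0.319, 0.003]
ft_force: [1.0, 0.4, -0.9]
grip_width: 1.001
grip_force: 0.0
```

```bash
python3 -c "
from h import *
here(); cv2.imwrite('pics/side9.png',get_image('side')[...,::-1])"
```

```text
t 30.77 p [ 458.7 -292.5  258.5] psi -11.67 zax [-0.0015  0.0013 -1.    ] F [ 0.96  0.42 -0.85] grip 87.1 0.0
```

View pics/side9.png

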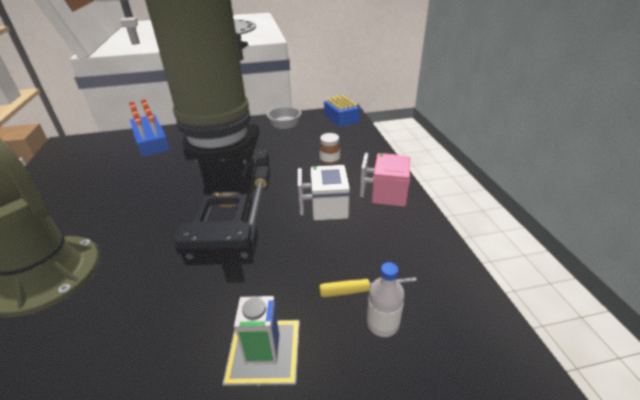

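The canister stands upright on the pad (base about (262,350)). The gripper is clear, and the bottle, jar, screwdriver and reader are undisturbed.

```bash
python3 -c "
from bench import *
print(close_job())"
```

```text
the job is handed in; nothing more can be done
None
```

The green tag and then the blue tag were each pressed in about 12 mm (judged by spring force and the side view) and held for over a second; the canister now stands upright in the middle of the pad, and the job was handed in at about 31 s with no verdict reported back.

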